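Release the slide jig at its guarded switch and clear the carrier

TASK

Release the hold-down of the slide mounting jig: lift the red guard cover on the switch box, flip the toggle beneath it fully to the back, and let the cover drop shut. Then press down the front end of the brass slide carrier lying flush in the blue jig so that its back end tips up, take it out by that end and lay it gently flat in the white tray. Leave everything else on the bench where it stands.

Things in the scene. Friction and masses are not known exactly. Their poses are not given: they have to be found in the camera images.
- switch_box: Grey fixed switch box, 110 (x) x 96 (y) x 60 mm high, standing on the bench. Origin: centre of its underside. Its +x axis points level from its front (the robot side) to its back, z up; its yaw varies. On its flat top (60 mm up) stands a toggle under a red guard cover.
- cover (a joint): Angle (rad) of the red guard cover: 0 shut, grows as its front edge is lifted, stop at 1.3. A spring and its weight (1 to 2 N at the front edge) pull it shut from any angle, so the finger that flips the toggle must also keep the cover raised, the edge lying on the finger; draw the finger out and it drops. Hinge at the back, along the box's y axis.
- cover_hinge (a point): Middle of the cover's hinge line, 30 mm behind (box +x) the box's centre, 84 mm above the bench. The cover is an upside-down box of 4 mm sheet: 100 mm from hinge to front, 84 mm wide (76 mm inside), top 136 mm above the bench, with front and side walls whose lower edges are at 84 mm when shut, 24 mm above the box's top. Its front edge overhangs the box's front by 15 mm.
- cover_lip (a point): Middle of the cover's lower front edge, moving with it; shut: 70 mm in front of (box -x) the box's centre, 84 mm above the bench. From this edge a yellow lip, 44 mm wide, 4 mm thick, flares forward and up at 45 degrees to 14 mm farther forward and 14 mm higher. Closed fingers tilted about 45 degrees, pointing down and to the back, slip under the lip parallel to it and lift it.
- toggle (a joint): Angle (rad) of the toggle: about 0 to 0.15 at the start (leaning 0.33 rad to the front of the box), 0.66 when flipped fully to the back. Stays where it is left; needs about 2 N. It does not touch the cover.
- toggle_tip (a point): Centre of the black 20 mm ball at the top of the toggle, 56 mm from its pivot; the bat is 12 mm thick. The pivot is on top of the box (60 mm above the bench), 25 mm in front of (box -x) its centre, midway across. It swings along the box's x axis.
- jig: Blue fixed mounting jig, 170 (x) x 110 (y) x 50 mm high. Origin: centre of its underside; +x from its front end (robot side) to its back end; yaw varies. In its top is an open well 126 mm (x) x 62 mm (y), 42 mm deep, in which the carrier lies flush on a tilting bed.
- bed (a joint): Tilt (rad) of the bed under the carrier: 0 level, stop at 0.42. Pressing down the carrier's front end (jig -x) tips it: the back end rises up to 23 mm above the jig's top. Axis along jig y through the jig's centre, 36 mm above the bench; the carrier's underside lies 6 mm above the axis. Stiff (2 to 3 N at 45 mm from the axis); stays where it is left.
- carrier_mid (a point): Centre (half-way up) of the loose brass slide carrier, a flat plate 116 (x) x 56 (y) x 8 mm, 0.1 to 0.2 kg, with two slides showing on top. At first flush in the jig with about 3 mm gaps at its sides, its +x axis along the jig's, its top 50 mm above the bench. Its raised back end can be gripped across its 56 mm width.
- tray: White fixed shallow tray, 190 (x) x 140 (y) x 18 mm high, walls 5 mm, floor 5 mm thick (inner floor 5 mm above the bench). Origin: centre of its underside; yaw varies.
- duster: Bystander: green air-duster can, 66 mm across, 178 mm high, upright. Origin: centre of its underside.
- dropper: Bystander: amber dropper bottle with black cap, 62 mm across, 104 mm high, upright. Origin: centre of its underside.
- loupe: Bystander: chrome loupe, 58 mm across, 60 mm high. Origin: centre of its underside.
- mount_a: Bystander: white slide mount, 70 x 70 x 5 mm, lying flat. Origin: centre of its underside.
- mount_b: Bystander: second white slide mount, as the first.
- cutter: Bystander: black film cutter base, 90 x 160 x 28 mm. Origin: centre of its underside.
- film_tin: Bystander: round film tin, 76 mm across, 32 mm high. Origin: centre of its underside.
Mind the look-alikes: they are no part of the job. What is meant by the part that bears carrier_mid is not green, pink or turquoise, and is the larger of those in its own colour.

How it is judged (in metres and radians):
On the way, in this order (a step that is already met when the one before it is completed fails the run):
1. the guard cover is lifted while the toggle is still off (value of joint cover above 0.2 rad and value of joint toggle below 0.4 rad), for 0.1 s.
2. the toggle is flipped fully to the back with the cover held up (value of joint toggle above 0.56 rad and value of joint cover above 0.2 rad), for 0.1 s.
3. the cover has dropped shut over the flipped toggle, with the carrier still level in the jig (value of joint cover below 0.05 rad and value of joint toggle above 0.56 rad and value of joint bed below 0.1 rad), for 0.2 s.
4. the carrier's front end is pressed down so that its back end tips up (value of joint bed above 0.25 rad and angle between carrier_mid's own z axis and vertical above 0.2 rad and horizontal distance between carrier_mid and jig below 0.03 m), for 0.1 s.
5. the carrier is lifted out of the jig in the fingers (height (world z) of carrier_mid above 0.09 m and contact force between the fingers and carrier above 0.5 N), for 0.1 s.
At the end, for the whole second after the job is handed in: The cover is shut (below 0.05 rad), the toggle is flipped to the back (above 0.56 rad), and the carrier lies flat, windows up, on the floor of the tray (tilt under 0.1 rad, its centre at most 13 mm above the bench and within 55 mm of the tray's centre), at rest (value of joint cover below 0.05 rad and value of joint toggle above 0.56 rad and horizontal distance between carrier_mid and tray below 0.055 m and z of carrier_mid in the frame of tray below 0.013 m and angle between carrier_mid's own z axis and vertical below 0.1 rad and linear speed of carrier below 0.02 m/s); the robot touches nothing.
It fails at once if a bystander (can, bottle, loupe, mounts, cutter base, film tin) is knocked or shifted by more than 20 mm (distance of any of duster, dropper, loupe, mount_a, mount_b, cutter, film_tin from where it was at the start of the episode above 0.02 m).
It fails at once if the carrier is dropped or thrown into the tray (faster than 0.7 m/s near its floor) (horizontal distance between carrier_mid and tray below 0.08 m and z of carrier_mid in the frame of tray below 0.03 m and linear speed of carrier above 0.7 m/s).
It also fails if it takes over 72 s, if anything falls off the work surface, if the arm or the gripper's body presses on something with over 40 N, if the wrist force passes 120 N, or if a joint passes its speed limit or range.

ROBOT

A 6-joint arm with a two-finger parallel gripper is mounted at the origin on the work surface. World frame = base frame: x ahead of the robot, y to its left, z up, the work surface at z = 0. Lengths are in mm, angles in degrees, forces in N, time in s.
With the tool pointing down it reaches from about 350 to 850 mm from the base axis. Payload 8.1 kg.
Tool frame: the origin (TCP) lies midway between the tips of the shut fingers; the grasp point (between the pads) lies 19 mm behind it; z points along the fingers, y is the line along which they close (so a half turn about z gives the same grasp; the last joint's range is limited). The gripper opens to 85 mm and grips with 20 to 120 N. Pads are 22 mm wide; open, the fingers measure 114 mm over their backs; the gripper's body (76 mm by 85 mm) begins 54 mm behind the grasp point. The pads swing forward as they close: fully open they stand 13 mm farther back than shut.
Start: joints at [65.81, 7.471, 85.268, -0, 87.261, -4.893], TCP at [198.26, 566.302, 200.792] pointing down, gripper open.
Joint ranges: [-169.43, 169.43], [-51.17, 129.36], [1.28, 143.12], [-76.62, 256.62], [0, 156.53], [-152.29, 152.29]. Speed limits (degrees/s): [136.94, 136.94, 159.86, 180, 180, 180].

INTERFACE

Orientations are given as [roll, pitch, yaw] about the fixed x, y, z axes, in that order (R = Rz(yaw) Ry(pitch) Rx(roll)).
In Python, from bench import r gives the robot as it stands.
- The arm moves only by the tool send_rows, never from a script. Its argument "increments" is a list of rows, each a list of 6 numbers: the shift along the tool's x, y, z in mm, then the turn, a rotation vector about the tool's x, y, z in rad. A call has 1 to 5 rows; each row shifts and turns the commanded pose from where the row before left it, along the tool's axes as they then stand; what a row does not reach is not made up. A row lasts 1/8 s, in which the tool goes at most 62.5 mm and 10.7 degrees, less where a joint would pass 70% of its speed; a pose out of reach is approached as far as the arm can. A call is refused whole if a number of a shift passes 62.5 or a number of a turn 0.188, either way. A call with a gripper value outside its range is refused whole. "grip" is the closure, from -1 (fully open) to 1 (shut), set as the call begins (left out, the last holds). The fingers move at their own pace and stop on an object; "grip_force" is the grip in N (left out, the last holds). Time passes only in rows, so rows that do not move let the fingers close. It gives the time, the measured TCP pose, the force, the opening and the grip force at its end, in the units of the state.
- r.sense(): the state, without advancing time (a new reading comes with each control period).
- r.snapshot(name): name is "scene" or "top" or "wrist"; returns a dict with "img" (420x560x3 uint8, blue, green, red), "z_map" (420x560 float32, mm along the optical axis (not along the pixel's ray), 0 where there is no reading), "fx", "fy", "cx", "cy" (pixels), "view" (4x4, takes a point from world to camera coordinates). Camera axes: x right, y down, z forward; pixel columns grow to the right and rows downward; lengths in mm; the calibration is good to about 2 mm. A picture is of the moment at which its call begins.
- r.hand_in(): hands the job in; it is judged then, once.
The state is a dict: "time": time; "joint_pos": joint angles; "qd": joint speeds; "joint_efforts": joint torques, N m; "tool_pos": TCP position; "tcp_rot": TCP orientation; "ft_force": force on the tool from outside, world axes, zero at the start; "wrist_torque": the same for the moment, N m; "finger_gap": finger opening in mm; "grip_force": force on a finger pad.
Only numpy, scipy, OpenCV 4.12 (cv2) and the standard library are available. Lean on these libraries where they do the work, as an engineer would, in place of code of your own. Each camera call takes 0.05 s, during which the arm holds its last target. There are 200 camera calls.

## Working session

There is one attempt and no reset: what is moved stays moved. The work goes in short steps, Python scripts to look and compute and a tool call to move; the robot and the scene stay as the last step left them, time stands still between calls to the robot, and variables do not carry over. Pictures are saved under pics/ and viewed, at most 10 in all, crops included, and the job is handed in when it is done.

Besides the shell and the picture viewer there is one more tool, called after "Request:" by a JSON object that holds its "fn" and its "kwargs", one argument or row to a line. send_rows: Moves the arm, as the interface text tells. Its arguments: {"type":"object","properties":{"increments":{"type":"array"},"grip":{"type":"number"},"grip_force":{"type":"number"}},"required":["increments"]}

```bash
mkdir -p pics; ls; python3 - <<'E'
from bench import r
import cv2,numpy as np
s=r.sense();print(s)
for n in("scene","top"):
    d=r.snapshot(n);cv2.imwrite(f"pics/{n}0.png",d["img"]);np.savez(f"pics/{n}0.npz",**d)
    print(n,d["fx"],d["fy"],d["cx"],d["cy"],d["view"].round(3).tolist())
E
```

```text
pics
{'time': 0.0, 'joint_pos': array([ 6.58105700e+01,  7.51504080e+00,  8.53307918e+01,  7.91895664e-04,
        8.72615410e+01, -4.88888304e+00]), 'qd': array([ 0.06562502,  0.06678608, -0.05514424,  0.00179349,  0.04948283,
        0.03095871]), 'joint_efforts': array([-1.37294483e-03, -5.69413698e+01, -5.00538576e+01, -3.41372024e-04,
        1.52217963e-02,  6.55350300e-05]), 'tool_pos': array([197.99271365, 565.7373334 , 199.73069546]), 'tcp_rot': array([-1.79893085e+02, -9.93879510e-03,  1.60699405e+02]), 'ft_force': array([-0.55728833,  0.69609998,  0.2189609 ]), 'wrist_torque': array([0.08073428, 0.02706075, 0.06688519]), 'grip_force': 0.0, 'finger_gap': 85.24382043640425}
scene 432.2956817732283 432.2956817732283 280.843441111524 210.03976342936187 [[0.841, 0.541, 0.013, -455.151], [0.401, -0.607, -0.687, -150.676], [-0.364, 0.582, -0.727, 1469.029], [0.0, 0.0, 0.0, 1.0]]
top 411.2249478719434 411.2249478719434 280.50361681334994 214.71103526793175 [[-0.012, -1.0, 0.008, -4.918], [-0.998, 0.011, -0.059, 555.951], [0.059, -0.009, -0.998, 1089.091], [0.0, 0.0, 0.0, 1.0]]
```

View pics/top0.png

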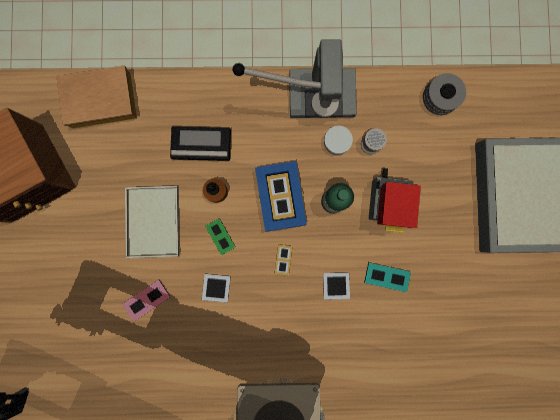

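View pics/scene0.png

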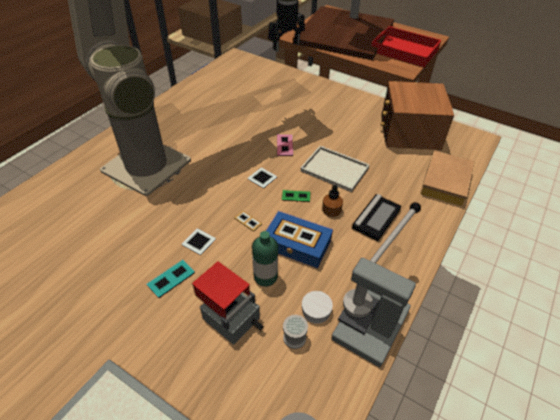

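The top view shows the red cover at (402,205) with its lip at (396,229) to the front, the jig with the brass carrier at (281,196), the tray at (152,222) and the duster at (340,197) between jig and box. The scene view agrees.

```bash
cat > h.py <<'E'
import numpy as np,cv2
def cloud(d):
    v,u=np.mgrid[0:420,0:560].astype(float);z=d["z_map"].astype(float)
    P=np.stack([(u-d["cx"])/d["fx"]*z,(v-d["cy"])/d["fy"]*z,z],-1)
    V=np.array(d["view"]);W=(P-V[:3,3])@V[:3,:3];W[z==0]=np.nan
    return W
def plane(d,uv,h):
    V=np.array(d["view"]);R=V[:3,:3];c=-R.T@V[:3,3]
    uv=np.atleast_2d(uv).astype(float)
    k=np.c_[(uv[:,0]-d["cx"])/d["fx"],(uv[:,1]-d["cy"])/d["fy"],np.ones(len(uv))]@R
    return (c+k*((h-c[2])/k[:,2])[:,None])[:,:2]
def rect(d,m,h):
    cs,_=cv2.findContours(m.astype(np.uint8),cv2.RETR_EXTERNAL,cv2.CHAIN_APPROX_NONE)
    c=max(cs,key=cv2.contourArea)[:,0]
    p=plane(d,c,h).astype(np.float32);rc=cv2.minAreaRect(p);b=cv2.boxPoints(rc)
    e=b[1]-b[0];f=b[2]-b[1];a=np.degrees(np.arctan2(e[1],e[0]))%90
    return np.round(rc[0],1),np.round(rc[1],1),round(a if a<45 else a-90,1)
E
python3 - <<'E'
from h import *
d=dict(np.load("pics/top0.npz"));W=cloud(d);Z=W[...,2]
hsv=cv2.cvtColor(d["img"],cv2.COLOR_BGR2HSV);H,S,V=hsv[...,0],hsv[...,1],hsv[...,2]
red=((H<6)|(H>174))&(S>150)&(V>80)&(Z>100)
print("red zs",np.nanpercentile(Z[red],[5,50,95]))
print("cover",rect(d,red&(abs(Z-136)<8),136))
blue=(H>95)&(H<125)&(S>120)
m=cv2.morphologyEx((blue&(abs(Z-50)<12)).astype(np.uint8),cv2.MORPH_CLOSE,np.ones((25,25)))
print("jig",rect(d,m,50),np.nanmedian(Z[blue]))
win=np.zeros_like(blue);win[160:235,252:310]=1
br=(H>10)&(H<28)&(S>60)&win&(abs(Z-50)<10)
m=cv2.morphologyEx(br.astype(np.uint8),cv2.MORPH_CLOSE,np.ones((15,15)));print("carrier",rect(d,m,50))
win[:]=0;win[178:265,118:188]=1
print("tray",rect(d,win&(Z>2.5)&(Z<40)&(S<90),18), np.nanmedian(Z[210:230,140:165]))
yel=(H>20)&(H<35)&(S>150);win[:]=0;win[222:238,380:412]=1;yel&=win
print("lip",np.nanmedian(W[yel],0),yel.sum())
for n,(u,v,h) in dict(duster=(341,196,178),dropper=(214,189,104),loupe=(374,140,60),tin=(338,140,32),ma=(216,288,5),mb=(336,286,5),cutter=(201,143,28)).items():print(n,plane(d,(u,v),h).round())
E
```

```text
red zs [133.2295591  136.12459702 138.92209615]
cover (array([ 570.6, -300.9]), array([ 83.4, 103.7]), np.float32(-6.8))
jig (array([604. , -11.2]), array([169.3, 108. ]), np.float32(8.5)) 49.92972670777571
carrier (array([603.2, -10.4]), array([124.5, 103.1]), np.float32(37.4))
tray (array([542.2, 333.4]), array([189.4, 143.4]), np.float32(1.0)) 5.265845185720302
lip [ 512.39341658 -293.42041924   95.98850873] 89
duster [[ 588. -150.]]
dropper [[616. 154.]]
loupe [[ 746. -258.]]
tin [[ 754. -168.]]
ma [[361. 164.]]
mb [[ 363. -159.]]
cutter [[750. 200.]]
```

```bash
cat >> h.py <<'E'
from scipy.spatial.transform import Rotation as Ro
B=np.array([590.5,-303.3]);BY=-7.0
J=np.array([604.,-11.2]);JY=8.5
T=np.array([542.2,333.4]);TY=1.0
def tool(yaw,tilt):
    # z points along yaw heading, tilt deg from straight down; y to the left of the heading
    a=np.radians(tilt);z=np.array([np.sin(a),0,-np.cos(a)]);y=np.array([0,1.,0]);x=np.cross(y,z)
    return Ro.from_euler('z',yaw,degrees=True)*Ro.from_matrix(np.c_[x,y,z])
def loc(O,yaw,x,y,z):
    c,s=np.cos(np.radians(yaw)),np.sin(np.radians(yaw));return np.array([O[0]+c*x-s*y,O[1]+s*x+c*y,z])
def now(s):return np.array(s["tool_pos"]),Ro.from_euler('xyz',s["tcp_rot"],degrees=True)
def rows(st,tg,step=45.,turn=.15,dig=0):
    p,R=st;q,Q=tg;w=(R.inv()*Q).as_rotvec();d=q-p
    n=int(max(np.ceil(np.linalg.norm(d)/step),np.ceil(np.linalg.norm(w)/turn),1))
    out=[]
    for k in range(n):
        Rk=R*Ro.from_rotvec(w*k/n)
        v=np.r_[np.round(Rk.inv().apply(d/n),dig),np.round(w/n,3)]+0.
        out.append([float(a) for a in v])
    for i in range(0,n,5):print(str(out[i:i+5]).replace(" ",""))
    print('--')
    return q,Q
E
python3 - <<'E'
from h import *;from bench import r
c=now(r.sense())
c=rows(c,(np.array([440,150,300.]),tool(0,0)))
c=rows(c,(np.array([390,-230,250.]),tool(-7,25)))
c=rows(c,(loc(B,BY,-133,0,121.5),tool(-7,45)))
E
```

```text
[[-33.0,-28.0,-9.0,0.0,0.0,-0.031],[-32.0,-29.0,-9.0,0.0,0.0,-0.031],[-31.0,-30.0,-9.0,0.0,0.0,-0.031],[-31.0,-31.0,-9.0,0.0,0.0,-0.031],[-30.0,-32.0,-9.0,0.0,0.0,-0.031]]
[[-29.0,-33.0,-9.0,0.0,0.0,-0.031],[-28.0,-34.0,-9.0,0.0,0.0,-0.031],[-26.0,-35.0,-9.0,0.0,0.0,-0.031],[-25.0,-36.0,-9.0,0.0,0.0,-0.031],[-24.0,-36.0,-9.0,0.0,0.0,-0.031]]
[[-23.0,-37.0,-9.0,0.0,0.0,-0.031]]
--
[[6.0,-42.0,6.0,0.003,-0.048,0.013],[5.0,-42.0,5.0,0.003,-0.048,0.013],[5.0,-42.0,5.0,0.003,-0.048,0.013],[5.0,-42.0,5.0,0.003,-0.048,0.013],[4.0,-42.0,5.0,0.003,-0.048,0.013]]
[[4.0,-42.0,5.0,0.003,-0.048,0.013],[4.0,-43.0,5.0,0.003,-0.048,0.013],[3.0,-43.0,5.0,0.003,-0.048,0.013],[3.0,-43.0,5.0,0.003,-0.048,0.013]]
--
[[-3.0,-12.0,37.0,0.0,-0.087,0.0],[0.0,-12.0,37.0,0.0,-0.087,0.0],[3.0,-12.0,37.0,0.0,-0.087,0.0],[6.0,-12.0,37.0,0.0,-0.087,0.0]]
--
```

Request:
{"fn": "send_rows", "kwargs": {
  "increments": [
    [-33,-28,-9,0,0,-0.031],
    [-32,-29,-9,0,0,-0.031],
    [-31,-30,-9,0,0,-0.031],
    [-31,-31,-9,0,0,-0.031],
    [-30,-32,-9,0,0,-0.031]
  ],
  "grip": 1
}}

```text
time: 0.72
tool_pos: [309.1, 377.8, 245.6]
tcp_rot: [-180.0, -0.0, 169.7]
ft_force: [1.0, 0.1, 0.3]
finger_gap: -0.1
grip_force: 0.0
```

Request:
{"fn": "send_rows", "kwargs": {
  "increments": [
    [-29,-33,-9,0,0,-0.031],
    [-28,-34,-9,0,0,-0.031],
    [-26,-35,-9,0,0,-0.031],
    [-25,-36,-9,0,0,-0.031],
    [-24,-36,-9,0,0,-0.031]
  ]
}}

```text
time: 1.35
tool_pos: [419.5, 189.0, 290.7]
tcp_rot: [-180.0, -0.0, 178.5]
ft_force: [1.1, 0.2, 0.7]
finger_gap: -0.1
grip_force: 0.0
```

Request:
{"fn": "send_rows", "kwargs": {
  "increments": [
    [-23,-37,-9,0,0,-0.031],
    [6,-42,6,0.003,-0.048,0.013],
    [5,-42,5,0.003,-0.048,0.013],
    [5,-42,5,0.003,-0.048,0.013],
    [5,-42,5,0.003,-0.048,0.013]
  ]
}}

```text
time: 1.98
tool_pos: [418.6, -16.1, 277.5]
tcp_rot: [-179.6, 11.1, 177.3]
ft_force: [0.0, -0.9, -0.1]
finger_gap: 0.2
grip_force: 0.0
```

Request:
{"fn": "send_rows", "kwargs": {
  "increments": [
    [4,-42,5,0.003,-0.048,0.013],
    [4,-42,5,0.003,-0.048,0.013],
    [4,-43,5,0.003,-0.048,0.013],
    [3,-43,5,0.003,-0.048,0.013],
    [3,-43,5,0.003,-0.048,0.013]
  ]
}}

```text
time: 2.6
tool_pos: [392.4, -228.1, 250.2]
tcp_rot: [-179.9, 24.9, 173.4]
ft_force: [0.9, 0.3, 0.1]
finger_gap: 0.1
grip_force: 0.0
```

Request:
{"fn": "send_rows", "kwargs": {
  "increments": [
    [-3,-12,37,0,-0.087,0],
    [0,-12,37,0,-0.087,0],
    [3,-12,37,0,-0.087,0],
    [6,-12,37,0,-0.087,0],
    [0,0,0,0,0,0]
  ]
}}

```text
time: 3.22
tool_pos: [473.9, -252.9, 134.0]
tcp_rot: [-179.4, 42.3, 171.2]
ft_force: [0.5, 0.5, -0.4]
finger_gap: -0.1
grip_force: 0.0
```

```bash
python3 - <<'E'
from h import *;from bench import r
s=r.sense();print(s["joint_pos"].round(1),s["tool_pos"].round(1))
d=r.snapshot("wrist");cv2.imwrite("pics/w1.png",d["img"]);np.savez("pics/w1.npz",**d)
c=rows(now(s),(loc(B,BY,-133,0,121.5),tool(-7,45)),step=12)
E
```

```text
[ -54.5  -39.8  141.8   37.3   51.6 -152.2] [ 473.9 -252.9  134. ]
[[4.0,-9.0,1.0,-0.008,-0.012,-0.006],[4.0,-9.0,1.0,-0.008,-0.012,-0.006],[4.0,-9.0,0.0,-0.008,-0.012,-0.006],[4.0,-9.0,0.0,-0.008,-0.012,-0.006]]
--
```

View pics/w1.png

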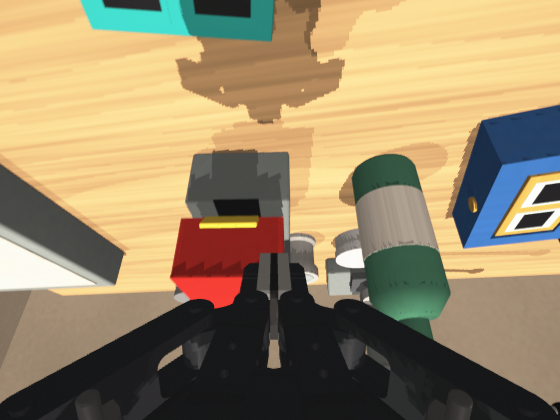

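The wrist view shows the box with the lip at (228,223). Joint 6 has reached its limit, so I'll turn the tool half round, which gives the same grasp, and come in from lower down and closer.

```bash
cat >> h.py <<'E'
def toolf(yaw,tilt):return tool(yaw,tilt)*Ro.from_euler('z',180,degrees=True)
E
python3 - <<'E'
from h import *;from bench import r
c=now(r.sense())
m=c[1]*Ro.from_rotvec([0,0,1.5])
c=rows(c,(loc(B,BY,-115,20,130.),m),turn=.17)
c=rows(c,(loc(B,BY,-112,0,70.),toolf(-7,45)),turn=.17)
E
```

```text
[[0.0,-2.0,1.0,0.0,0.0,0.167],[0.0,-2.0,1.0,0.0,0.0,0.167],[-1.0,-1.0,1.0,0.0,0.0,0.167],[-1.0,-1.0,1.0,0.0,0.0,0.167],[-1.0,-1.0,1.0,0.0,0.0,0.167]]
[[-1.0,-1.0,1.0,0.0,0.0,0.167],[-1.0,-1.0,1.0,0.0,0.0,0.167],[-1.0,-1.0,1.0,0.0,0.0,0.167],[-2.0,0.0,1.0,0.0,0.0,0.167]]
--
[[-2.0,-4.0,5.0,-0.001,0.006,0.162],[-2.0,-4.0,5.0,-0.001,0.006,0.162],[-3.0,-3.0,5.0,-0.001,0.006,0.162],[-3.0,-3.0,5.0,-0.001,0.006,0.162],[-4.0,-2.0,5.0,-0.001,0.006,0.162]]
[[-4.0,-1.0,5.0,-0.001,0.006,0.162],[-4.0,-1.0,5.0,-0.001,0.006,0.162],[-4.0,0.0,5.0,-0.001,0.006,0.162],[-4.0,1.0,5.0,-0.001,0.006,0.162],[-4.0,1.0,4.0,-0.001,0.006,0.162]]
--
```

Request:
{"fn": "send_rows", "kwargs": {
  "increments": [
    [0,-2,1,0,0,0.167],
    [0,-2,1,0,0,0.167],
    [-1,-1,1,0,0,0.167],
    [-1,-1,1,0,0,0.167],
    [-1,-1,1,0,0,0.167]
  ]
}}

```text
time: 3.9
tool_pos: [478.1, -265.4, 137.9]
tcp_rot: [146.1, 27.6, 114.4]
ft_force: [-0.4, -0.1, 0.1]
finger_gap: -0.1
grip_force: 0.0
```

Request:
{"fn": "send_rows", "kwargs": {
  "increments": [
    [-1,-1,1,0,0,0.167],
    [-1,-1,1,0,0,0.167],
    [-1,-1,1,0,0,0.167],
    [-2,0,1,0,0,0.167],
    [0,0,0,0,0,0]
  ]
}}

```text
time: 4.53
tool_pos: [479.4, -271.7, 134.3]
tcp_rot: [137.5, 3.5, 83.7]
ft_force: [0.2, -0.4, -0.2]
finger_gap: -0.2
grip_force: 0.0
```

Request:
{"fn": "send_rows", "kwargs": {
  "increments": [
    [-2,-4,5,0,0.006,0.162],
    [-2,-4,5,0,0.006,0.162],
    [-3,-3,5,0,0.006,0.162],
    [-3,-3,5,0,0.006,0.162],
    [-4,-2,5,0,0.006,0.162]
  ]
}}

```text
time: 5.15
tool_pos: [480.5, -281.4, 101.8]
tcp_rot: [145.6, -27.9, 47.9]
ft_force: [0.3, -0.1, -0.6]
finger_gap: 0.2
grip_force: 0.0
```

Request:
{"fn": "send_rows", "kwargs": {
  "increments": [
    [-4,-1,5,0,0.006,0.162],
    [-4,-1,5,0,0.006,0.162],
    [-4,0,5,0,0.006,0.162],
    [-4,1,5,0,0.006,0.162],
    [-4,1,4,0,0.006,0.162]
  ]
}}

```text
time: 5.78
tool_pos: [482.9, -291.5, 71.9]
tcp_rot: [-179.8, -44.7, -7.1]
ft_force: [0.7, -0.2, -0.5]
finger_gap: 0.5
grip_force: 0.0
```

```bash
cat > st.py <<'E'
from h import *
def st(s):
    p,R=now(s);z=R.as_matrix()[:,2]
    for n,O,Y in(("box",B,BY),("jig",J,JY),("tray",T,TY)):
        print(n,Ro.from_euler('z',-Y,degrees=True).apply(p-[*O,0]).round(1),end=' ')
    print("\nz",z.round(3),"j",s["joint_pos"].round(1),"t",round(s["time"],2),"F",s["ft_force"].round(1))
E
python3 - <<'E'
from st import *;from bench import r
s=r.sense();st(s)
c=now(s)
c=rows(c,(loc(B,BY,-84,0,60.),toolf(-7,45)))
c=rows(c,(loc(B,BY,-72,0,59.),toolf(-7,45)))
c=rows(c,(loc(B,BY,-68,0,92.),toolf(-7,45)),step=9)
c=rows(c,(loc(B,BY,-63,0,96.),toolf(-7,45)),step=9)
E
```

```text
box [-108.3   -1.4   71.9] jig [-161.2 -259.3   71.9] tray [ -70.2 -623.8   71.9] 
z [ 0.699 -0.083 -0.71 ] j [-60.3 -21.7 139.   52.1  45.8   4.5] t 5.78 F [ 0.7 -0.2 -0.5]
[[9.0,-1.0,26.0,-0.003,0.005,-0.001]]
--
[[8.0,0.0,9.0,0.0,0.0,0.0]]
--
[[7.0,0.0,-5.0,0.0,0.0,0.0],[7.0,0.0,-5.0,0.0,0.0,0.0],[7.0,0.0,-5.0,0.0,0.0,0.0],[7.0,0.0,-5.0,0.0,0.0,0.0]]
--
[[6.0,0.0,1.0,0.0,0.0,0.0]]
--
```

Request:
{"fn": "send_rows", "kwargs": {
  "increments": [
    [4,0,13,-0.002,0.003,0],
    [5,-1,13,-0.001,0.002,0],
    [4,0,5,0,0,0],
    [4,0,4,0,0,0],
    [0,0,0,0,0,0]
  ]
}}

```text
time: 6.4
tool_pos: [519.5, -294.4, 58.6]
tcp_rot: [-180.0, -45.0, -7.0]
ft_force: [0.4, 0.2, 0.6]
finger_gap: 0.2
grip_force: 0.0
```

Request:
{"fn": "send_rows", "kwargs": {
  "increments": [
    [7,0,-5,0,0,0],
    [7,0,-5,0,0,0],
    [7,0,-5,0,0,0],
    [0,0,0,0,0,0]
  ]
}}

```text
time: 6.9
tool_pos: [523.9, -295.5, 85.1]
tcp_rot: [180.0, -45.1, -7.1]
ft_force: [0.2, 0.6, 0.2]
finger_gap: 0.1
grip_force: 0.0
```

```bash
python3 - <<'E'
from st import *;from bench import r
st(r.sense())
a=r.snapshot("scene")["img"][240:360,170:290];b=r.snapshot("wrist")["img"]
cv2.imwrite("pics/l1.png",np.hstack([cv2.resize(a,(420,420),interpolation=2),cv2.resize(b,(380,285))[:, :] if 0 else cv2.resize(b,(380,420))]))
E
```

```text
box [-67.1  -0.4  85.1] jig [-121.3 -269.3   85.1] tray [ -29.3 -628.5   85.1] 
z [ 0.702 -0.088 -0.706] j [-54.9 -17.4 134.4  51.7  41.9   8.7] t 6.9 F [0.2 0.6 0.2]
```

View pics/l1.png

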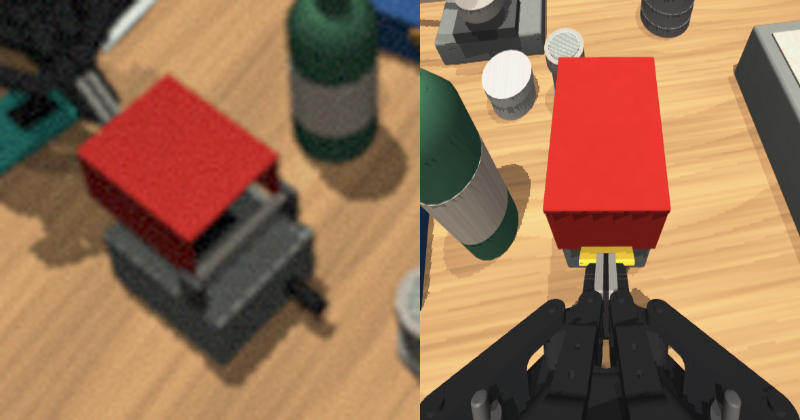

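```bash
python3 - <<'E'
from st import *;from bench import r
for n in("wrist","scene"):
    d=r.snapshot(n);W=cloud(d);hsv=cv2.cvtColor(d["img"],cv2.COLOR_BGR2HSV);H,S,V=[hsv[...,i] for i in range(3)]
    L=Ro.from_euler('z',-BY,degrees=True).apply((W-[*B,0]).reshape(-1,3)).reshape(W.shape)
    near=(abs(L[...,0])<110)&(abs(L[...,1])<70)&(L[...,2]>60)
    yel=(H>22)&(H<35)&(S>150)&near; red=((H<6)|(H>174))&(S>150)&near
    print(n,"yel",yel.sum(),[np.nanpercentile(L[yel][:,i],[2,50,98]).round(1).tolist() for i in range(3)] if yel.any() else 0)
    P=L[red&(L[...,2]>125)]
    A=np.c_[P[:,0],np.ones(len(P))];k=np.linalg.lstsq(A,P[:,2],rcond=None)[0];res=abs(A@k-P[:,2])<5;k=np.linalg.lstsq(A[res],P[res,2],rcond=None)[0]
    print("slope",k,[np.percentile(P[:,i],[1,99]).round(1).tolist() for i in range(3)])
E
```

```text
wrist yel 627 [[-83.2, -80.1, -74.5], [-22.7, -8.9, 19.5], [91.9, 96.8, 99.0]]
slope [3.16789025e-03 1.34813477e+02] [[-71.0, 30.4], [-42.2, 39.3], [126.6, 135.9]]
scene yel 0 0
slope [1.40047803e-03 1.36939072e+02] [[-71.0, 30.8], [-45.2, 37.6], [128.0, 140.4]]
```

```bash
python3 - <<'E'
from st import *;from bench import r
s=r.sense();p,R=now(s);st(s)
d=r.snapshot("wrist");W=cloud(d);T_=R.inv().apply((W-p).reshape(-1,3)).reshape(W.shape)
m=(abs(T_[...,0])<40)&(abs(T_[...,1])<30)&(T_[...,2]<5)&(T_[...,2]>-75)
hsv=cv2.cvtColor(d["img"],cv2.COLOR_BGR2HSV);m&=hsv[...,1]<80
for a in range(-75,5,10):
    q=T_[m&(T_[...,2]>=a)&(T_[...,2]<a+10)]
    if len(q):print(a,len(q),np.percentile(q,[3,50,97],axis=0).round(1).tolist())
V=np.array(d["view"]);print("cam in tool",R.inv().apply(-V[:3,:3].T@V[:3,3]-p).round(0))
crop=d["img"][220:320,230:350];cv2.imwrite("pics/l2.png",cv2.resize(crop,(720,600),interpolation=2))
E
```

```text
box [-68.    0.5  83. ] jig [-121.9 -268.2   83. ] tray [ -30.1 -627.5   83. ] 
z [ 0.701 -0.086 -0.708] j [-54.9 -17.2 134.4  51.8  41.9   8.7] t 7.1 F [-0.7  0.2 -1. ]
-75 1321 [[-8.8, -18.3, -74.8], [9.0, 1.1, -69.9], [13.1, 20.2, -65.7]]
-65 638 [[6.1, -11.6, -64.5], [10.3, 1.1, -59.0], [11.0, 13.6, -55.3]]
-55 695 [[6.0, -11.6, -54.7], [7.3, 1.2, -50.2], [11.0, 13.6, -45.4]]
-45 483 [[6.0, -11.4, -44.7], [10.1, 1.2, -40.7], [10.9, 13.2, -35.7]]
-35 35 [[9.9, -5.0, -35.0], [10.2, -0.3, -34.2], [10.7, 6.9, -32.7]]
cam in tool [  74.    1. -172.]
```

View pics/l2.png

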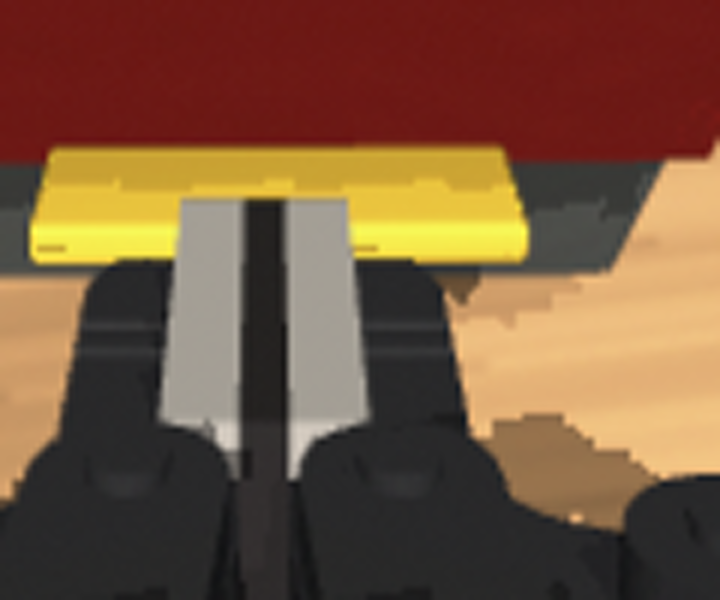

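```bash
python3 - <<'E'
from st import *;from bench import r
s=r.sense();p,R=now(s)
d=r.snapshot("wrist");W=cloud(d);V=np.array(d["view"])
def proj(t):
    q=V[:3,:3]@(R.apply(t)+p)+V[:3,3];return (d["fx"]*q[0]/q[2]+d["cx"]).round(0),(d["fy"]*q[1]/q[2]+d["cy"]).round(0),q[2].round(0)
for t in([0,0,0],[11,0,0],[11,0,-32],[11,0,-60]):print(t,proj(np.array(t,float)))
T_=R.inv().apply((W-p).reshape(-1,3)).reshape(W.shape)
for v in range(244,300,3):print(v,T_[v,264].round(1),T_[v,248].round(1),d["img"][v,264])
E
```

```text
[0, 0, 0] (np.float64(272.0), np.float64(245.0), np.float64(186.0))
[11, 0, 0] (np.float64(272.0), np.float64(228.0), np.float64(183.0))
[11, 0, -32] (np.float64(272.0), np.float64(250.0), np.float64(152.0))
[11, 0, -60] (np.float64(271.0), np.float64(280.0), np.float64(125.0))
244 [ 2.1 -4.5 -3. ] [  2.2 -13.7  -3.3] [ 33  93 149]
247 [ 2.2 -4.4 -7.7] [  1.9 -13.4  -6.9] [ 51 162 201]
250 [  2.   -4.3 -11.2] [  1.9 -13.1 -11.2] [ 53 170 211]
253 [ 10.8  -3.5 -34.5] [  1.6 -12.9 -14.4] [116 151 164]
256 [ 11.1  -3.4 -38.3] [  1.4 -12.6 -17.7] [149 159 164]
259 [ 10.3  -3.4 -39.9] [  0.9 -12.4 -20.4] [149 158 164]
262 [ 10.5  -3.3 -43.4] [ -1.  -12.5 -20. ] [149 158 164]
265 [ 10.6  -3.2 -46.5] [  6.3 -10.9 -38. ] [149 158 163]
268 [ 10.6  -3.1 -49.2] [  6.3 -10.7 -41. ] [149 159 164]
271 [ 10.   -3.1 -50.8] [  6.7 -10.4 -44.5] [149 158 164]
274 [ 10.2  -3.  -53.9] [  6.3 -10.2 -46.6] [149 159 164]
277 [ 10.9  -2.8 -57.7] [  7.   -9.9 -50.6] [149 159 164]
280 [ 10.5  -2.8 -59.4] [  6.7  -9.8 -52.5] [149 159 164]
283 [ 10.4  -2.7 -61.6] [  6.4  -9.6 -54.5] [149 159 164]
286 [ 10.6  -2.7 -64.1] [  6.6  -9.4 -57.2] [149 158 163]
289 [ 10.1  -2.6 -65.5] [  6.2  -9.3 -58.9] [143 152 157]
292 [  9.7  -2.6 -67. ] [ 12.3  -8.2 -71.1] [100 105 109]
295 [ 11.1  -2.4 -71.2] [ 13.8  -7.8 -75.5] [42 42 41]
298 [ 11.5  -2.4 -73.7] [ 13.4  -7.7 -76.8] [41 40 40]
```

Request:
{"fn": "send_rows", "kwargs": {
  "increments": [
    [-8,0,-10,0,0,0],
    [-8,0,-10,0,0,0],
    [-8,0,-10,0,0,0],
    [0,0,0,0,0,0]
  ]
}}

```text
time: 7.7
tool_pos: [484.9, -290.1, 87.4]
tcp_rot: [-179.9, -45.0, -7.2]
ft_force: [0.6, 0.2, -0.5]
finger_gap: 0.3
grip_force: 0.0
```

```bash
python3 - <<'E'
from st import *;from bench import r
s=r.sense();p,R=now(s);st(s)
for n in ("wrist","scene","top"):
    d=r.snapshot(n);W=cloud(d)
    T_=R.inv().apply((W-p).reshape(-1,3)).reshape(W.shape)
    m=(abs(T_[...,0])<16)&(abs(T_[...,1])<18)&(T_[...,2]<12)&(T_[...,2]>-90)
    q=T_[m];print(n,len(q))
    for a in range(-70,12,8):
        k=q[(q[:,2]>=a)&(q[:,2]<a+8)]
        if len(k):print(' ',a,len(k),np.percentile(k,[3,50,97],axis=0).round(1).tolist())
    if n=="wrist":
        np.savez("pics/w3.npz",**d)
E
```

```text
box [-106.4    0.2   87.4] jig [-159.  -258.3   87.4] tray [ -68.2 -622.5   87.4] 
z [ 0.701 -0.087 -0.708] j [-59.9 -24.2 138.9  50.5  46.8   7.4] t 7.7 F [ 0.6  0.2 -0.5]
wrist 5766
  -70 806 [[-10.1, -6.9, -69.5], [8.6, 0.9, -66.9], [11.5, 8.9, -62.8]]
  -62 591 [[6.1, -11.9, -61.6], [10.1, 0.7, -57.8], [11.0, 13.9, -54.2]]
  -54 549 [[6.0, -11.8, -53.8], [10.0, 1.1, -50.2], [11.0, 13.7, -46.2]]
  -46 468 [[6.0, -11.8, -45.8], [7.1, 0.7, -42.1], [10.9, 13.6, -38.2]]
  -38 162 [[6.1, -10.0, -37.9], [10.3, 1.1, -36.1], [10.9, 11.5, -33.2]]
scene 302
  -70 46 [[-3.0, -10.2, -69.9], [7.9, 5.6, -65.9], [13.9, 16.1, -62.1]]
  -62 39 [[-5.1, -9.9, -61.6], [8.0, 6.8, -58.1], [12.6, 16.2, -54.2]]
  -54 43 [[-3.8, -10.5, -53.8], [8.5, 6.9, -49.9], [11.9, 16.7, -46.6]]
  -46 38 [[-4.1, -8.5, -45.9], [9.3, 5.4, -42.4], [12.4, 15.7, -39.1]]
  -38 15 [[-4.1, -3.6, -37.6], [8.9, 4.8, -35.3], [10.5, 9.6, -32.9]]
top 221
  -70 26 [[5.9, -13.4, -69.7], [9.6, -1.8, -66.6], [13.5, 8.8, -63.7]]
  -62 35 [[-4.6, -14.0, -61.3], [8.7, -4.2, -58.3], [13.5, 11.8, -54.8]]
  -54 27 [[-3.4, -13.7, -53.9], [10.3, -4.5, -50.0], [12.8, 12.7, -46.8]]
  -46 30 [[0.6, -13.9, -45.6], [8.5, -3.8, -42.6], [13.2, 11.9, -38.4]]
  -38 8 [[8.3, -7.2, -37.0], [10.9, -2.2, -36.4], [13.1, 4.8, -33.8]]
```

All three cameras show the real fingertips about 33 mm behind the reported TCP. I'll correct for that in every target.

```bash
cat >> h.py <<'E'
E_=33.
def tipt(O,Y,x,y,z,R):return loc(O,Y,x,y,z)+E_*R.as_matrix()[:,2],R
E
sed -i 's/    print("\\nz"/    print("\\ntipbox",Ro.from_euler("z",-BY,degrees=True).apply(p-E_*z-[*B,0]).round(1),"tipjig",Ro.from_euler("z",-JY,degrees=True).apply(p-E_*z-[*J,0]).round(1))\n    print("z"/' st.py
python3 - <<'E'
from st import *;from bench import r
s=r.sense();c=now(s);Q=toolf(-7,45)
c=rows(c,tipt(B,BY,-72,0,59.,Q),step=20)
c=rows(c,tipt(B,BY,-69,0,82,Q),step=9)
c=rows(c,tipt(B,BY,-62,0,96,Q),step=9)
E
```

```text
[[1.0,0.0,19.0,0.0,0.0,-0.001],[1.0,0.0,19.0,0.0,0.0,-0.001],[1.0,0.0,19.0,0.0,0.0,-0.001],[1.0,0.0,19.0,0.0,0.0,-0.001]]
--
[[6.0,0.0,-5.0,0.0,0.0,0.0],[6.0,0.0,-5.0,0.0,0.0,0.0],[6.0,0.0,-5.0,0.0,0.0,0.0]]
--
[[7.0,0.0,-2.0,0.0,0.0,0.0],[7.0,0.0,-2.0,0.0,0.0,0.0]]
--
```

Request:
{"fn": "send_rows", "kwargs": {
  "increments": [
    [1,0,19,0,0,0],
    [1,0,19,0,0,0],
    [1,0,19,0,0,0],
    [1,0,19,0,0,0],
    [0,0,0,0,0,0]
  ]
}}

```text
time: 8.48
tool_pos: [541.7, -295.7, 35.2]
tcp_rot: [-179.7, -44.9, -7.2]
ft_force: [-0.2, 0.5, 0.5]
finger_gap: 0.3
grip_force: 0.0
```

Request:
{"fn": "send_rows", "kwargs": {
  "increments": [
    [6,0,-5,0,0,0],
    [6,0,-5,0,0,0],
    [6,0,-5,0,0,0],
    [0,0,0,0,0,0]
  ]
}}

```text
time: 8.98
tool_pos: [544.0, -297.9, 61.7]
tcp_rot: [180.0, -45.1, -7.1]
ft_force: [-3.8, 0.4, -0.0]
finger_gap: 0.1
grip_force: 1.2
```

Request:
{"fn": "send_rows", "kwargs": {
  "increments": [
    [7,0,-2,0,0,0],
    [7,0,-2,0,0,0],
    [0,0,0,0,0,0],
    [0,0,0,0,0,0]
  ]
}}

```text
time: 9.48
tool_pos: [550.9, -298.3, 73.1]
tcp_rot: [-179.9, -45.0, -7.2]
ft_force: [-0.7, -1.3, -0.4]
finger_gap: -0.3
grip_force: 0.5
```

```bash
cat > cov.py <<'E'
from st import *;from bench import r
def cov():
    s=r.sense();st(s)
    d=r.snapshot("scene");W=cloud(d);hsv=cv2.cvtColor(d["img"],cv2.COLOR_BGR2HSV);H,S,V=[hsv[...,i] for i in range(3)]
    L=Ro.from_euler('z',-BY,degrees=True).apply((W-[*B,0]).reshape(-1,3)).reshape(W.shape)
    red=((H<6)|(H>174))&(S>150)&(V>110)&(abs(L[...,0])<130)&(abs(L[...,1])<60)&(L[...,2]>110)
    P=L[red];A=np.c_[P[:,0],np.ones(len(P))]
    k=np.linalg.lstsq(A,P[:,2],rcond=None)[0]
    for _ in range(3):
        g=abs(A@k-P[:,2])<4;k=np.linalg.lstsq(A[g],P[g,2],rcond=None)[0]
    print("cover rad",-np.arctan(k[0]).round(3),g.sum(),len(P))
    blk=(V<45)&(abs(L[...,1])<20)&(L[...,0]>-60)&(L[...,0]<15)&(L[...,2]>95)&(L[...,2]<126)
    print("dark",blk.sum(),np.nanmedian(L[blk],0) if blk.any() else 0)
    return d
E
python3 -c "
from cov import *;cov()"
```

```text
box [-39.9   0.1  73.1] jig [ -95.  -276.1   73.1] tray [  -2.4 -631.8   73.1] 
tipbox [-63.3   0.1  96.4] tipjig [-117.5 -269.9   96.4]
z [ 0.702 -0.086 -0.707] j [-51.7 -11.5 131.2  53.6  38.2   8.2] t 9.47 F [-0.7 -1.3 -0.4]
cover rad 0.308 1570 1600
dark 0 0
```

Cover is up at 0.31 rad, as predicted. Now I'll push the toggle back.

Request:
{"fn": "send_rows", "kwargs": {
  "increments": [
    [5,0,4,0,0,0],
    [5,0,4,0,0,0],
    [5,0,4,0,0,0],
    [0,0,0,0,0,0]
  ]
}}

```text
time: 10.02
tool_pos: [570.1, -300.3, 74.9]
tcp_rot: [-179.9, -45.0, -7.2]
ft_force: [0.0, -0.6, -0.9]
finger_gap: 0.3
grip_force: 0.5
```

Request:
{"fn": "send_rows", "kwargs": {
  "increments": [
    [5,0,4,0,0,0],
    [5,0,4,0,0,0],
    [4,0,4,0,0,0],
    [0,0,0,0,0,0]
  ]
}}

```text
time: 10.52
tool_pos: [588.2, -302.7, 76.3]
tcp_rot: [-179.9, -45.0, -7.2]
ft_force: [-0.6, -0.4, -1.8]
finger_gap: 0.3
grip_force: 0.1
```

```bash
python3 -c "
from cov import *;d=cov();w=r.snapshot('wrist')['img']
a=d['img'][240:360,170:290]
cv2.imwrite('pics/l3.png',np.hstack([cv2.resize(a,(420,420),interpolation=2),cv2.resize(w,(380,420))]))"
```

```text
box [-2.4  0.3 76.3] jig [ -58.7 -285.9   76.3] tray [  34.9 -636.8   76.3] 
tipbox [-25.7   0.3  99.6] tipjig [ -81.2 -279.7   99.6]
z [ 0.701 -0.086 -0.708] j [-48.   -6.5 126.3  53.1  35.4  11.2] t 10.53 F [-0.6 -0.4 -1.8]
cover rad 0.627 1567 1666
dark 0 0
```

View pics/l3.png

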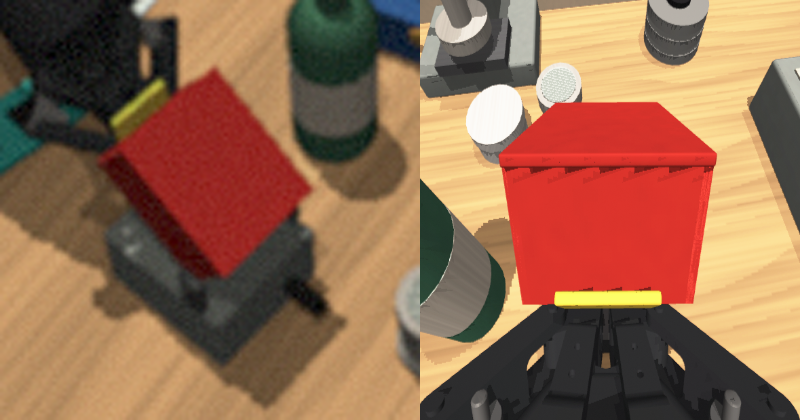

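The pictures show the cover held up by the fingers. I'll push slowly to the toggle's stop.

Request:
{"fn": "send_rows", "kwargs": {
  "increments": [
    [2,0,2,0,0,0],
    [2,0,2,0,0,0],
    [0,0,0,0,0,0]
  ]
}}

```text
time: 11.0
tool_pos: [592.5, -303.4, 75.4]
tcp_rot: [-179.9, -44.9, -7.2]
ft_force: [-17.1, 2.3, 6.2]
finger_gap: 0.0
grip_force: 10.0
```

Request:
{"fn": "send_rows", "kwargs": {
  "increments": [
    [2,0,2,0,0,0],
    [0,0,0,0,0,0]
  ]
}}

```text
time: 11.25
tool_pos: [594.0, -303.8, 74.8]
tcp_rot: [-179.9, -44.8, -7.2]
ft_force: [-46.3, 6.8, 22.0]
finger_gap: 0.1
grip_force: 26.4
```

Request:
{"fn": "send_rows", "kwargs": {
  "increments": [
    [2,0,2,0,0,0],
    [0,0,0,0,0,0]
  ]
}}

```text
time: 11.5
tool_pos: [595.4, -304.1, 74.2]
tcp_rot: [-179.9, -44.7, -7.2]
ft_force: [-78.0, 14.6, 38.1]
finger_gap: 0.1
grip_force: 44.2
```

At the stop. I'll retreat along the path I came in on.

Request:
{"fn": "send_rows", "kwargs": {
  "increments": [
    [-5,0,-5,0,0,0],
    [-6,0,-6,0,0,0],
    [-6,0,-6,0,0,0],
    [-6,0,-6,0,0,0],
    [-6,0,-6,0,0,0]
  ]
}}

```text
time: 12.12
tool_pos: [558.0, -298.9, 76.4]
tcp_rot: [-179.9, -45.0, -7.2]
ft_force: [-0.9, -1.2, -1.8]
finger_gap: 0.1
grip_force: 0.5
```

Request:
{"fn": "send_rows", "kwargs": {
  "increments": [
    [-2,0,-2,0,0,0],
    [-8,0,5,0,0,0],
    [-8,0,5,0,0,0],
    [-8,0,5,0,0,0],
    [-8,0,5,0,0,0]
  ]
}}

```text
time: 12.75
tool_pos: [546.9, -297.3, 38.5]
tcp_rot: [-179.8, -44.9, -7.2]
ft_force: [0.1, 0.2, 0.5]
finger_gap: -0.1
grip_force: 0.0
```

```bash
python3 -c "
from cov import *;cov()"
```

```text
box [-44.    0.7  38.5] jig [ -98.7 -274.5   38.5] tray [  -6.3 -630.6   38.5] 
tipbox [-67.3   0.7  61.9] tipjig [-121.2 -268.3   61.9]
z [ 0.701 -0.085 -0.708] j [-52.1  -7.2 131.9  59.3  35.7   0.9] t 12.75 F [0.1 0.2 0.5]
cover rad -0.004 1386 1401
dark 0 0
```

```bash
python3 - <<'E'
from st import *;from bench import r
c=now(r.sense());Q=toolf(-7,45)
c=rows(c,tipt(B,BY,-82,0,65,Q),step=15)
c=rows(c,tipt(B,BY,-125,10,108,Q),step=25)
Q=toolf(0,5)
c=rows(c,tipt(B,BY,-125,40,230,Q),step=45)
Q=toolf(8.5,0)
c=rows(c,tipt(J,JY,-46,0,190,Q),step=45)
c=rows(c,tipt(J,JY,-46,0,80,Q),step=40)
E
```

```text
[[-7.0,1.0,-13.0,-0.001,0.002,-0.003]]
--
[[0.0,-3.0,-20.0,0.0,0.0,0.0],[0.0,-3.0,-20.0,0.0,0.0,0.0],[0.0,-3.0,-20.0,0.0,0.0,0.0]]
--
[[13.0,-6.0,-19.0,0.011,-0.139,-0.023],[10.0,-6.0,-20.0,0.011,-0.139,-0.023],[8.0,-6.0,-22.0,0.011,-0.139,-0.023],[5.0,-6.0,-22.0,0.011,-0.139,-0.023],[2.0,-6.0,-23.0,0.011,-0.139,-0.023]]
--
[[13.0,-38.0,8.0,0.001,-0.015,-0.025],[14.0,-38.0,8.0,0.001,-0.015,-0.025],[16.0,-38.0,8.0,0.001,-0.015,-0.025],[17.0,-37.0,7.0,0.001,-0.015,-0.025],[18.0,-37.0,7.0,0.001,-0.015,-0.025]]
[[19.0,-36.0,7.0,0.001,-0.015,-0.025]]
--
[[0.0,0.0,37.0,0.0,0.0,0.0],[0.0,0.0,37.0,0.0,0.0,0.0],[0.0,0.0,37.0,0.0,0.0,0.0]]
--
```

Request:
{"fn": "send_rows", "kwargs": {
  "increments": [
    [-7,0,-13,0,0,0],
    [0,-3,-20,0,0,0],
    [0,-3,-20,0,0,0],
    [0,-3,-20,0,0,0],
    [0,0,0,0,0,0]
  ]
}}

```text
time: 13.42
tool_pos: [492.4, -282.6, 87.6]
tcp_rot: [180.0, -45.1, -7.1]
ft_force: [0.1, -0.7, -0.1]
finger_gap: -0.1
grip_force: 0.0
```

Request:
{"fn": "send_rows", "kwargs": {
  "increments": [
    [13,-6,-19,0.011,-0.139,-0.023],
    [10,-6,-20,0.011,-0.139,-0.023],
    [8,-6,-22,0.011,-0.139,-0.023],
    [5,-6,-22,0.011,-0.139,-0.023],
    [2,-6,-23,0.011,-0.139,-0.023]
  ]
}}

```text
time: 14.05
tool_pos: [477.1, -249.4, 198.4]
tcp_rot: [-179.8, -5.3, 0.2]
ft_force: [0.5, 0.4, -0.4]
finger_gap: 0.2
grip_force: 0.0
```

Request:
{"fn": "send_rows", "kwargs": {
  "increments": [
    [13,-38,8,0,-0.015,-0.025],
    [14,-38,8,0,-0.015,-0.025],
    [16,-38,8,0,-0.015,-0.025],
    [17,-37,7,0,-0.015,-0.025],
    [18,-37,7,0,-0.015,-0.025]
  ]
}}

```text
time: 14.68
tool_pos: [547.5, -55.4, 163.2]
tcp_rot: [179.9, -1.1, 7.4]
ft_force: [0.2, -0.8, -0.6]
finger_gap: -0.3
grip_force: 0.0
```

Request:
{"fn": "send_rows", "kwargs": {
  "increments": [
    [19,-36,7,0,-0.015,-0.025],
    [0,0,10,0,0,0],
    [0,0,0,0,0,0],
    [0,0,0,0,0,0],
    [0,0,0,0,0,0]
  ],
  "grip": -0.4
}}

```text
time: 15.3
tool_pos: [561.1, -20.5, 148.5]
tcp_rot: [179.8, -0.3, 8.6]
ft_force: [-0.1, -0.9, 0.3]
finger_gap: 59.6
grip_force: 0.0
```

```bash
cat > jig.py <<'E'
from cov import *
def fing(d,s):
    p,R=now(s);W=cloud(d);T_=R.inv().apply((W-p).reshape(-1,3)).reshape(W.shape)
    m=(abs(T_[...,0])<12)&(abs(T_[...,1])<60)&(T_[...,2]<20)&(T_[...,2]>-75);q=T_[m]
    for sg in(-1,1):
        k=q[q[:,1]*sg>2];print("finger",sg,"zmax",np.percentile(k[:,2],98).round(1),"y at tip",np.percentile(k[k[:,2]>np.percentile(k[:,2],85)][:,1],[2,98]).round(1))
E
python3 - <<'E'
from jig import *
s=r.sense();st(s);print(s["finger_gap"])
d=r.snapshot("wrist");fing(d,s)
W=cloud(d)
L=Ro.from_euler('z',-JY,degrees=True).apply((W-[*J,0]).reshape(-1,3)).reshape(W.shape)
hsv=cv2.cvtColor(d["img"],cv2.COLOR_BGR2HSV);H,S,V=[hsv[...,i] for i in range(3)]
m=(H>95)&(H<125)&(S>120)&(abs(L[...,2]-50)<6);print("jig top",[np.nanpercentile(L[m][:,i],[1,50,99]).round(1).tolist() for i in range(3)])
m=(H>12)&(H<28)&(S>90)&(abs(L[...,2]-50)<6)&(abs(L[...,0])<70)&(abs(L[...,1])<40);print("carrier",m.sum(),[np.nanpercentile(L[m][:,i],[2,50,98]).round(1).tolist() for i in range(3)])
cv2.imwrite("pics/j1.png",d["img"])
E
```

```text
box [-63.6 277.1 148.5] jig [-43.8  -2.9 148.5] tray [  12.7 -354.2  148.5] 
tipbox [-63.9 277.2 181.5] tipjig [-44.   -2.8 181.5]
z [ 0.007 -0.003 -1.   ] j [-7.2  2.8 95.7 -0.1 81.1 74.2] t 15.3 F [-0.1 -0.9  0.3]
59.610785013979275
finger -1 zmax -37.4 y at tip [-40.7 -28.5]
finger 1 zmax -37.4 y at tip [30.8 42.8]
jig top [[-82.1, 18.8, 84.9], [-55.6, -1.3, 52.4], [45.6, 49.1, 50.7]]
carrier 4099 [[-56.0, 3.3, 57.5], [-28.5, -1.3, 26.3], [47.6, 49.0, 50.5]]
```

View pics/j1.png

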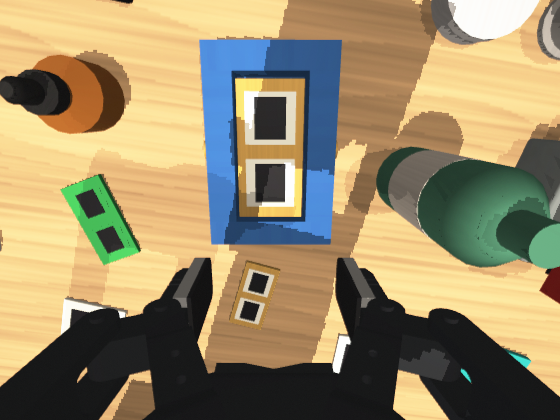

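The wrist view shows the jig at about (270,140), the carrier lying flat and the fingers central about it. I'll close the fingers and press the front end.

Request:
{"fn": "send_rows", "kwargs": {
  "increments": [
    [-2,-3,30,0,0,0],
    [0,0,35,0,0,0],
    [0,0,35,0,0,0],
    [0,0,18,0,0,0],
    [0,0,0,0,0,0]
  ],
  "grip": 1
}}

```text
time: 15.98
tool_pos: [558.1, -17.5, 29.1]
tcp_rot: [179.8, -0.2, 8.7]
ft_force: [-0.2, 0.6, 0.2]
finger_gap: 0.1
grip_force: 0.0
```

Request:
{"fn": "send_rows", "kwargs": {
  "increments": [
    [0,0,6,0,0,0],
    [0,0,5,0,0,0],
    [0,0,5,0,0,0],
    [0,0,5,0,0,0],
    [0,0,0,0,0,0]
  ]
}}

```text
time: 16.6
tool_pos: [559.0, -17.5, 8.6]
tcp_rot: [179.8, -0.3, 8.7]
ft_force: [-0.0, 1.1, 0.6]
finger_gap: -0.1
grip_force: 0.0
```

```bash
cat > tilt.py <<'E'
from jig import *
def plate(n="scene"):
    d=r.snapshot(n);W=cloud(d)
    L=Ro.from_euler('z',-JY,degrees=True).apply((W-[*J,0]).reshape(-1,3)).reshape(W.shape)
    m=(abs(L[...,1])<22)&(L[...,0]>-25)&(L[...,0]<75)&(L[...,2]>40)&(L[...,2]<85)
    P=L[m];A=np.c_[P[:,0],np.ones(len(P))];k=np.linalg.lstsq(A,P[:,2],rcond=None)[0]
    for _ in range(6):
        g=abs(A@k-P[:,2])<3;k=np.linalg.lstsq(A[g],P[g,2],rcond=None)[0]
    print(n,"tilt",np.arctan(k[0]).round(3),"z at x=0",k[1].round(1),g.sum(),len(P),"x max",np.percentile(P[g,0],99).round(1))
    return d
E
python3 - <<'E'
from tilt import *
st(r.sense());plate();plate("top")
E
```

```text
box [-66.1 279.8   8.6] jig [-45.4   0.4   8.6] tray [  10.7 -351.1    8.6] 
tipbox [-66.3 279.9  41.6] tipjig [-45.6   0.6  41.6]
z [ 0.005 -0.003 -1.   ] j [ -6.9  11.2 102.2  -0.2  66.3  74.5] t 16.6 F [-0.   1.1  0.6]
scene tilt 0.282 z at x=0 52.2 275 372 x max 50.3
top tilt -0.047 z at x=0 53.1 66 86 x max 74.8
```

Request:
{"fn": "send_rows", "kwargs": {
  "increments": [
    [0,0,3,0,0,0],
    [0,0,2,0,0,0],
    [0,0,0,0,0,0]
  ]
}}

```text
time: 17.08
tool_pos: [559.6, -17.4, 4.1]
tcp_rot: [179.8, -0.3, 8.7]
ft_force: [-0.5, -0.1, 0.5]
finger_gap: 0.2
grip_force: 0.3
```

Request:
{"fn": "send_rows", "kwargs": {
  "increments": [
    [0,0,1,0,0,0],
    [0,0,1,0,0,0],
    [0,0,0,0,0,0]
  ]
}}

```text
time: 17.45
tool_pos: [559.8, -17.4, 3.3]
tcp_rot: [179.8, -0.3, 8.7]
ft_force: [-4.9, 1.6, 11.5]
finger_gap: -0.2
grip_force: 6.4
```

```bash
python3 - <<'E'
from tilt import *
st(r.sense());plate()
E
```

```text
box [-65.3 280.    3.3] jig [-44.6   0.4   3.3] tray [  11.5 -351.1    3.3] 
tipbox [-65.5 280.1  36.3] tipjig [-44.8   0.5  36.3]
z [ 0.006 -0.003 -1.   ] j [ -6.9  11.6 102.3  -0.2  65.7  74.5] t 17.45 F [-4.9  1.6 11.5]
scene tilt 0.411 z at x=0 53.2 261 344 x max 46.7
```

```bash
python3 - <<'E'
from st import *;from bench import r
import h
c=now(r.sense())
c=rows(c,tipt(J,JY,-46,0,130,toolf(8.5,4)),step=45)
h.E_=37.;Q=toolf(8.5,24);z=Q.as_matrix()[:,2]
g=h.tipt(J,JY,40.8,0,57.5,Q)
c=rows(c,(g[0]-50*z,Q),step=45)
c=rows(c,g,step=17)
E
```

```text
[[0.0,0.0,-31.0,0.001,0.021,0.001],[1.0,0.0,-31.0,0.001,0.021,0.001],[2.0,0.0,-31.0,0.001,0.021,0.001]]
--
[[26.0,0.0,11.0,0.0,0.116,0.0],[24.0,0.0,14.0,0.0,0.116,0.0],[22.0,0.0,17.0,0.0,0.116,0.0]]
--
[[0.0,0.0,17.0,0.0,0.0,0.0],[0.0,0.0,17.0,0.0,0.0,0.0],[0.0,0.0,17.0,0.0,0.0,0.0]]
--
```

Request:
{"fn": "send_rows", "kwargs": {
  "increments": [
    [0,0,-31,0,0.021,0.001],
    [1,0,-31,0,0.021,0.001],
    [2,0,-31,0,0.021,0.001],
    [0,0,0,0,0,0]
  ]
}}

```text
time: 18.0
tool_pos: [561.8, -17.4, 98.2]
tcp_rot: [179.7, -4.2, 8.5]
ft_force: [0.1, -0.2, 0.2]
finger_gap: -0.2
grip_force: 0.0
```

Request:
{"fn": "send_rows", "kwargs": {
  "increments": [
    [26,0,11,0,0.116,0],
    [24,0,14,0,0.116,0],
    [22,0,17,0,0.116,0],
    [0,0,0,0,0,0]
  ],
  "grip": -1
}}

```text
time: 18.5
tool_pos: [634.6, -5.1, 62.8]
tcp_rot: [179.9, -23.5, 8.5]
ft_force: [-0.9, 0.5, -0.0]
finger_gap: 71.9
grip_force: 0.0
```

```bash
python3 - <<'E'
from tilt import *
import h
s=r.sense();st(s);d=plate("wrist");fing(d,s);plate()
p,R=now(s);W=cloud(d);L=Ro.from_euler('z',-JY,degrees=True).apply((W-[*J,0]).reshape(-1,3)).reshape(W.shape)
u,w=L[...,0]*.913+(L[...,2]-36)*.408,-L[...,0]*.408+(L[...,2]-36)*.913
hsv=cv2.cvtColor(d["img"],cv2.COLOR_BGR2HSV)
m=(abs(w-14)<4)&(abs(u)<70)&(abs(L[...,1])<34)&(hsv[...,0]<30)&(hsv[...,1]>60)
print("plate u,y,w",[np.percentile(q[m],[1,50,99]).round(1).tolist() for q in(u,L[...,1],w)],m.sum())
h.E_=37.;Q=toolf(8.5,24);c=rows((p,R),h.tipt(J,JY,40.8,0,57.5,Q),step=17)
E
```

```text
box [  7.4 301.3  62.8] jig [31.1  1.5 62.8] tray [  86.5 -340.1   62.8] 
tipbox [ -5.3 297.9  93. ] tipjig [18.   1.6 93. ]
z [ 0.394  0.057 -0.917] j [ -9.4  -2.3 114.    9.6  46.3  66.8] t 18.5 F [-0.9  0.5 -0. ]
wrist tilt 0.416 z at x=0 50.3 8553 10020 x max 47.8
finger -1 zmax 19.0 y at tip [-51.6 -28.4]
finger 1 zmax 19.1 y at tip [34.  57.6]
scene tilt 0.406 z at x=0 53.4 210 292 x max 47.4
plate u,y,w [[-42.3, 15.3, 58.0], [-28.7, -1.0, 26.5], [11.1, 12.7, 14.0]] 5852
[[2.0,0.0,15.0,0.001,0.003,0.0],[2.0,0.0,15.0,0.001,0.003,0.0],[2.0,0.0,15.0,0.001,0.003,0.0]]
--
```

Request:
{"fn": "send_rows", "kwargs": {
  "increments": [
    [2,1,15,0,0.003,0],
    [2,0,15,0,0.003,0],
    [2,0,15,0,0.003,0],
    [0,0,0,0,0,0]
  ]
}}

```text
time: 19.1
tool_pos: [661.3, -2.9, 27.6]
tcp_rot: [179.8, -24.2, 8.6]
ft_force: [0.5, -0.2, 0.5]
finger_gap: 85.1
grip_force: 0.0
```

Request:
{"fn": "send_rows", "kwargs": {
  "increments": [
    [0,0,0,0,0,0],
    [0,0,0,0,0,0],
    [0,0,0,0,0,0],
    [0,0,0,0,0,0]
  ],
  "grip": 1,
  "grip_force": 70
}}

```text
time: 19.6
tool_pos: [662.2, -3.1, 29.3]
tcp_rot: [179.7, -24.4, 8.6]
ft_force: [-1.8, -0.2, 6.5]
finger_gap: 53.4
grip_force: 73.5
```

```bash
python3 - <<'E'
from tilt import *
s=r.sense();st(s);print(s["finger_gap"],s["grip_force"]);plate()
E
```

```text
box [ 34.6 306.7  29.3] jig [58.8 -0.6 29.3] tray [ 114.1 -338.6   29.3] 
tipbox [ 21.4 303.1  59.3] tipjig [45.1 -0.5 59.3]
z [ 0.41   0.057 -0.91 ] j [ -8.8   4.2 111.6  10.5  41.1  66.1] t 19.6 F [-1.8 -0.2  6.5]
53.41375951554019 73.48161220550537
scene tilt -0.006 z at x=0 59.6 12 183 x max 69.0
```

Request:
{"fn": "send_rows", "kwargs": {
  "increments": [
    [4,0,-9,0,0,0],
    [4,0,-9,0,0,0],
    [4,0,-9,0,0,0],
    [0,0,0,0,0,0]
  ]
}}

```text
time: 20.15
tool_pos: [662.4, -3.2, 59.5]
tcp_rot: [179.7, -24.5, 8.6]
ft_force: [0.5, 1.0, -0.8]
finger_gap: 53.8
grip_force: 73.4
```

```bash
python3 - <<'E'
from tilt import *
s=r.sense();st(s);print(s["finger_gap"],s["grip_force"])
d=r.snapshot("wrist");e=r.snapshot("scene");np.savez("pics/g.npz",**d)
cv2.imwrite("pics/g1.png",np.hstack([cv2.resize(d["img"],(480,360)),cv2.resize(e["img"][190:290,240:360],(320,360),interpolation=2)]))
E
```

```text
box [ 34.8 306.7  59.5] jig [58.9 -0.7 59.5] tray [ 114.3 -338.6   59.5] 
tipbox [ 21.5 303.1  89.5] tipjig [45.2 -0.5 89.5]
z [ 0.411  0.057 -0.91 ] j [ -8.8   1.5 110.9   9.8  44.4  67. ] t 20.15 F [ 0.5  1.  -0.8]
53.827014045058064 73.44850659370422
```

View pics/g1.png

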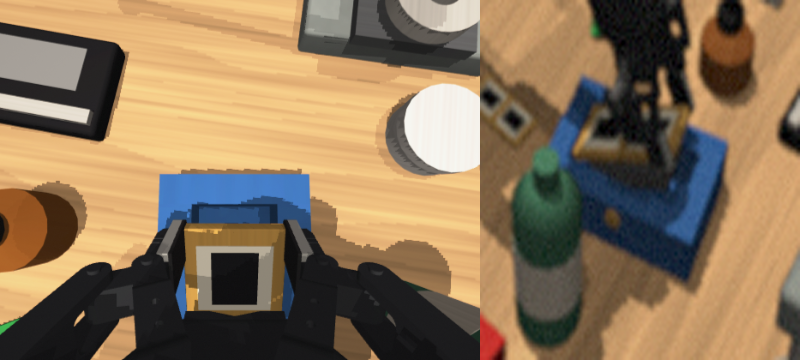

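The carrier is out, gripped at its back end with the first window at (235,277) left of centre in the wrist view. I'll lift it and level it.

Request:
{"fn": "send_rows", "kwargs": {
  "increments": [
    [8,0,-18,0,0,0],
    [12,0,-27,0,0,0],
    [12,0,-27,0,0,0],
    [12,0,-27,0,0,0],
    [0,0,0,0,0,0]
  ]
}}

```text
time: 20.88
tool_pos: [662.4, -2.9, 169.3]
tcp_rot: [179.7, -24.6, 8.6]
ft_force: [0.3, 0.4, -0.8]
finger_gap: 54.0
grip_force: 73.8
```

Request:
{"fn": "send_rows", "kwargs": {
  "increments": [
    [0,0,0,0,-0.1,0],
    [0,0,0,0,-0.105,0],
    [0,0,0,0,-0.105,0],
    [0,0,0,0,-0.105,0],
    [0,0,0,0,0,0]
  ]
}}

```text
time: 21.5
tool_pos: [660.3, -2.2, 161.9]
tcp_rot: [179.8, -0.3, 8.6]
ft_force: [-0.9, -1.0, -1.9]
finger_gap: 53.6
grip_force: 73.7
```

```bash
cat > held.py <<'E'
from tilt import *
def held(n="wrist"):
    s=r.sense();p,R=now(s);st(s);print("gap",s["finger_gap"].round(1),s["grip_force"].round(1))
    d=r.snapshot(n);W=cloud(d);T_=R.inv().apply((W-p).reshape(-1,3)).reshape(W.shape)
    hsv=cv2.cvtColor(d["img"],cv2.COLOR_BGR2HSV)
    m=(T_[...,0]>-100)&(T_[...,0]<20)&(abs(T_[...,1])<23)&(T_[...,2]>-75)&(T_[...,2]<0)&(hsv[...,2]>110)
    P=T_[m]
    if len(P)<20:print("few");return
    A=np.c_[P[:,:2],np.ones(len(P))];med=np.median(P[:,2]);k=np.array([0,0,med])
    for t in(15,8,4,3,3):
        g=abs(A@k-P[:,2])<t;k=np.linalg.lstsq(A[g],P[g,2],rcond=None)[0]
    nw=R.apply(np.array([-k[0],-k[1],1])/np.linalg.norm([k[0],k[1],1]))
    print(n,"plane tool",k.round(3),"n",g.sum(),len(P),"x range",np.percentile(P[g,0],[1,99]).round(1),"y",np.percentile(P[g,1],[1,99]).round(1),"normal world",nw.round(3),"tilt",np.arccos(abs(nw[2])).round(3),"z",np.percentile(W[m][g][:,2],[2,50,98]).round(1))
E
python3 -c "
from held import *;held();held('scene')"
```

```text
box [ 32.6 307.3 161.9] jig [ 57.    0.6 161.9] tray [ 112.2 -337.6  161.9] 
tipbox [ 32.4 307.4 194.9] tipjig [ 56.8   0.7 194.9]
z [ 0.005 -0.002 -1.   ] j [-4.6 17.5 77.9 -0.1 84.3 76.9] t 21.5 F [-0.9 -1.  -1.9]Traceback (most recent call last):
  File "<string>", line 2, in <module>
    from held import *;held();held('scene')
                       ~~~~^^
  File "held.py", line 3, in held
    s=r.sense();p,R=now(s);st(s);print("gap",s["finger_gap"].round(1),s["grip_force"].round(1))
                                             ^^^^^^^^^^^^^^^^^^^^^
AttributeError: 'float' object has no attribute 'round'
```

```bash
sed -i 's/print("gap".*)$/print("gap",s["finger_gap"])/' held.py
python3 -c "
from held import *;held();held('scene')"
```

```text
box [ 32.6 307.3 161.9] jig [ 57.    0.6 161.9] tray [ 112.2 -337.6  161.9] 
tipbox [ 32.4 307.4 194.9] tipjig [ 56.8   0.7 194.9]
z [ 0.005 -0.002 -1.   ] j [-4.6 17.5 77.9 -0.1 84.3 76.9] t 21.5 F [-0.9 -1.  -1.9]
gap 53.59470371266002
wrist plane tool [ 3.0000e-03  4.0000e-03 -4.2066e+01] n 5800 5800 x range [-46.6   6.9] y [-22.7  22.7] normal world [ 0.002  0.001 -1.   ] tilt 0.002 z [202.8 203.9 205.1]
box [ 32.4 307.2 162.8] jig [ 56.8   0.5 162.8] tray [ 112.  -337.8  162.8] 
tipbox [ 32.2 307.2 195.7] tipjig [ 56.6   0.6 195.7]
z [ 0.008 -0.002 -1.   ] j [-4.6 17.3 78.  -0.1 84.2 76.9] t 21.55 F [-0.1  0.6 -0.2]
gap 53.85418925198716
scene plane tool [-4.0000e-03 -0.0000e+00 -4.4264e+01] n 205 215 x range [-99.6 -28.6] y [-22.3  22.8] normal world [ 0.012 -0.002 -1.   ] tilt 0.012 z [203.6 206.3 208.8]
```

```bash
python3 - <<'E'
from st import *;from bench import r
c=now(r.sense());Q=toolf(1,0)
g=loc(T,TY,50,0,150)
c=rows(c,(g,Q),step=36)
c=rows(c,(loc(T,TY,50,0,0),Q),step=30)
E
```

```text
[[-2.0,-34.0,1.0,0.0,-0.001,0.013],[-2.0,-34.0,1.0,0.0,-0.001,0.013],[-3.0,-34.0,1.0,0.0,-0.001,0.013],[-3.0,-34.0,1.0,0.0,-0.001,0.013],[-4.0,-34.0,1.0,0.0,-0.001,0.013]]
[[-4.0,-34.0,1.0,0.0,-0.001,0.013],[-4.0,-34.0,1.0,0.0,-0.001,0.013],[-5.0,-34.0,1.0,0.0,-0.001,0.013],[-5.0,-34.0,1.0,0.0,-0.001,0.013],[-6.0,-34.0,1.0,0.0,-0.001,0.013]]
--
[[0.0,0.0,30.0,0.0,0.0,0.0],[0.0,0.0,30.0,0.0,0.0,0.0],[0.0,0.0,30.0,0.0,0.0,0.0],[0.0,0.0,30.0,0.0,0.0,0.0],[0.0,0.0,30.0,0.0,0.0,0.0]]
--
```

Request:
{"fn": "send_rows", "kwargs": {
  "increments": [
    [-2,-20,0,0,0,0.013],
    [-2,-34,1,0,0,0.013],
    [-3,-34,1,0,0,0.013],
    [-3,-34,1,0,0,0.013],
    [-4,-34,1,0,0,0.013]
  ]
}}

```text
time: 22.22
tool_pos: [627.1, 151.2, 161.6]
tcp_rot: [179.8, -0.7, 4.7]
ft_force: [0.7, 0.3, -1.8]
finger_gap: 53.6
grip_force: 73.7
```

Request:
{"fn": "send_rows", "kwargs": {
  "increments": [
    [-4,-34,1,0,0,0.013],
    [-4,-34,1,0,0,0.013],
    [-5,-34,1,0,0,0.013],
    [-5,-34,1,0,0,0.013],
    [-6,-34,1,0,0,0.013]
  ]
}}

```text
time: 22.85
tool_pos: [593.6, 319.6, 155.9]
tcp_rot: [179.9, -0.7, 1.0]
ft_force: [0.3, 0.8, -0.7]
finger_gap: 53.8
grip_force: 73.7
```

Request:
{"fn": "send_rows", "kwargs": {
  "increments": [
    [0,-14,0,0,0,0],
    [0,0,20,0,0,0],
    [0,0,30,0,0,0],
    [0,0,30,0,0,0],
    [0,0,0,0,0,0]
  ]
}}

```text
time: 23.48
tool_pos: [592.3, 329.6, 70.4]
tcp_rot: [179.6, -0.2, 1.0]
ft_force: [0.4, -0.8, -0.7]
finger_gap: 53.8
grip_force: 73.9
```

Request:
{"fn": "send_rows", "kwargs": {
  "increments": [
    [0,0,25,0,0,0],
    [0,0,25,0,0,0],
    [0,0,15,0,0,0],
    [0,0,0,0,0,0],
    [0,0,0,0,0,0]
  ]
}}

```text
time: 24.1
tool_pos: [596.6, 332.8, 12.0]
tcp_rot: [179.9, -0.7, 1.0]
ft_force: [-0.9, 0.6, -0.3]
finger_gap: 53.9
grip_force: 73.9
```

```bash
python3 -c "
from held import *;held();held('top')"
```

```text
box [-71.5 632.1  12. ] jig [ 43.5 341.3  12. ] tray [54.4 -1.6 12. ] 
tipbox [-71.9 632.1  45. ] tipjig [ 43.1 341.4  45. ]
z [ 0.012 -0.002 -1.   ] j [ 25.1  28.   80.8  -0.4  70.6 114.2] t 24.1 F [-0.9  0.6 -0.3]
gap 53.85463388865639
wrist plane tool [ 4.0000e-03  3.0000e-03 -4.2053e+01] n 6132 6132 x range [-46.4   7.5] y [-22.7  22.7] normal world [ 0.008  0.002 -1.   ] tilt 0.008 z [52.7 53.9 55.1]
box [-71.3 632.2  12.2] jig [ 43.7 341.4  12.2] tray [54.5 -1.4 12.2] 
tipbox [-71.8 632.2  45.2] tipjig [ 43.3 341.5  45.2]
z [ 0.013 -0.002 -1.   ] j [ 25.1  28.   80.8  -0.4  70.6 114.2] t 24.15 F [ 0.5 -0.  -0.7]
gap 53.63260740543871
top plane tool [ 2.4000e-02  4.7000e-02 -4.2268e+01] n 185 214 x range [-99.4 -23.1] y [-15.8  22.8] normal world [-0.012  0.045 -0.999] tilt 0.046 z [52.  54.8 57.4]
```

Request:
{"fn": "send_rows", "kwargs": {
  "increments": [
    [-1,0,15,0,0,0],
    [-1,0,13,0,0,0],
    [-1,0,8,0,0,0],
    [0,0,2,0,0,0],
    [0,0,0,0,0,0]
  ]
}}

```text
time: 24.82
tool_pos: [593.0, 332.4, -27.7]
tcp_rot: [179.8, -0.6, 1.1]
ft_force: [0.3, -0.1, -0.8]
finger_gap: 53.7
grip_force: 73.9
```

Request:
{"fn": "send_rows", "kwargs": {
  "increments": [
    [0,0,1,0,0,0],
    [0,0,1,0,0,0],
    [0,0,0,0,0,0]
  ]
}}

```text
time: 25.2
tool_pos: [593.4, 332.6, -28.9]
tcp_rot: [179.9, -0.6, 1.1]
ft_force: [-0.4, -0.4, 4.0]
finger_gap: 53.4
grip_force: 76.4
```

Contact with the floor. I'll release and lift clear.

Request:
{"fn": "send_rows", "kwargs": {
  "increments": [
    [0,0,0,0,0,0],
    [0,0,0,0,0,0],
    [0,0,0,0,0,0],
    [0,0,0,0,0,0]
  ],
  "grip": -0.7
}}

```text
time: 25.7
tool_pos: [593.0, 332.4, -29.6]
tcp_rot: [179.8, -0.6, 1.1]
ft_force: [-0.1, -0.4, 0.5]
finger_gap: 72.6
grip_force: 0.0
```

Request:
{"fn": "send_rows", "kwargs": {
  "increments": [
    [0,0,-8,0,0,0],
    [0,0,-20,0,0,0],
    [0,0,-30,0,0,0],
    [0,0,-40,0,0,0],
    [0,0,-40,0,0,0]
  ]
}}

```text
time: 26.32
tool_pos: [591.9, 332.9, 111.6]
tcp_rot: [179.9, -0.7, 1.1]
ft_force: [0.5, 0.3, -0.6]
finger_gap: 72.3
grip_force: 0.0
```

Request:
{"fn": "send_rows", "kwargs": {
  "increments": [
    [0,0,-20,0,0,0],
    [0,0,0,0,0,0],
    [0,0,0,0,0,0],
    [0,0,0,0,0,0]
  ]
}}

```text
time: 26.82
tool_pos: [590.1, 332.1, 125.8]
tcp_rot: [179.8, -0.4, 1.1]
ft_force: [0.4, 0.2, -1.0]
finger_gap: 72.5
grip_force: 0.0
```

```bash
python3 - <<'E'
from cov import *
cov()
d=r.snapshot("wrist");W=cloud(d)
L=Ro.from_euler('z',-TY,degrees=True).apply((W-[*T,0]).reshape(-1,3)).reshape(W.shape)
hsv=cv2.cvtColor(d["img"],cv2.COLOR_BGR2HSV)
m=(hsv[...,0]>10)&(hsv[...,0]<30)&(hsv[...,1]>90)&(abs(L[...,0])<88)&(abs(L[...,1])<63)&(L[...,2]<30)
P=L[m];A=np.c_[P[:,:2],np.ones(len(P))];k=np.linalg.lstsq(A,P[:,2],rcond=None)[0]
print("plate",[np.percentile(P[:,i],[1,99]).round(1).tolist() for i in range(3)],"slopes",k.round(3))
a,b=np.load("pics/top0.npz")["img"],r.snapshot("top")["img"]
cv2.imwrite("pics/end.png",np.hstack([cv2.resize(d["img"],(400,300)),cv2.resize(b,(400,300))]))
E
```

```text
box [-77.9 630.7 125.8] jig [ 37.  341.6 125.8] tray [ 47.9  -2.1 125.8] 
tipbox [-78.1 630.8 158.8] tipjig [ 36.8 341.8 158.8]
z [ 0.007 -0.004 -1.   ] j [ 25.3  21.4  76.8  -0.4  81.5 114.3] t 26.82 F [ 0.4  0.2 -1. ]
cover rad -0.003 1394 1401
dark 0 0
plate [[-56.3, 58.6], [-30.2, 25.1], [7.0, 13.7]] slopes [-5.0000e-03  4.0000e-03  1.2062e+01]
```

View pics/end.png

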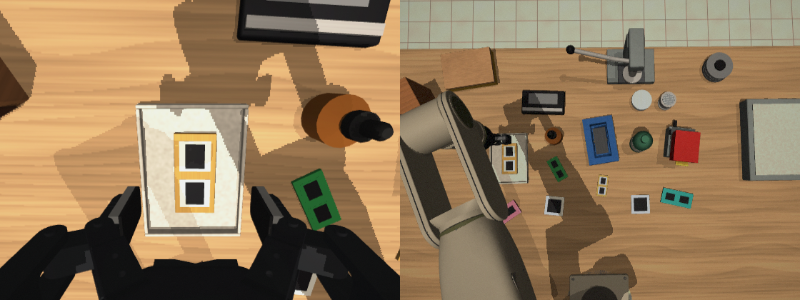

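The carrier lies flat in the middle of the tray at (195,172), the cover is shut, and the other things on the bench are where they stood.

```bash
python3 -c "
from bench import r
print(r.hand_in())"
```

```text
the job is handed in; nothing more can be done
None
```

The job is handed in (no verdict came back): the cover is measured shut and the carrier flat, centred in the tray. The toggle was pushed to its stop, judged by contact force as I couldn't see it under the cover, and nothing else on the bench looks moved.

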